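# Nest the third instrument channel legs-down between two in the tray

### The job

Two mounting channels lie side by side in the low black tray, open side up. Take the third channel of the same length and width, which lies legs-down on the bench, and, to pack all three compactly, lower it legs-down over the two so that one of its legs goes into each trough and it straddles their neighbouring legs, fully down and level, with the ends about even; lower it in rather than dropping it, and leave it there. Leave the two channels lying in the tray, and do not disturb the narrower channel, the short offcut or the bottle.

Things in the scene. Friction and masses are not known exactly. Their poses are not given: they have to be found in the camera images.
- third_center (a point): The third channel, to be moved: aluminium U channel, 160 long, 64 wide, 44 high, walls 4 thick, 0.2 to 0.33 kg, lying legs-down on the bench. Point: its centre, half-way up (22 above the bench); x along its length, z up; either way round is the same. Grip from above across its 64 width. Near it lie, also legs-down, a channel as long but 36 wide and 30 high, and an 80 long offcut of its section.
- left_center (a point): The left (+y) of two equal channels in the tray: aluminium U channel, 160 long, 64 wide, 44 high, walls 4 thick, loose, open side up on the 5 thick floor of a fixed black tray (216 x 152, rim 20 high). Point: middle of length and width, half-way up (27 above the bench); x along its length, y left, z up. The nested third channel's centre is midway between this and the right one's point and 4 higher, leaving 28 in each trough for a finger.
- right_center (a point): The right (-y) of the two channels in the tray, the same as the left one and about parallel to it, 0 to 8 between their neighbouring legs. Point and axes as for the left one (27 above the bench).
Things that resemble listed ones, but are neither listed nor needed, are in the scene too. Leave any green look-alike of the part that bears right_center alone. What is shaped like the part that bears left_center but brown is not meant.

How it is judged:
On the way:
1. The third channel is brought over the two and, still held by the fingers, lowered to within 15 mm of its seated height (x of third_center in the frame of left_center between -0.022 and 0.022 m and x of third_center in the frame of right_center between -0.022 and 0.022 m and y of third_center in the frame of left_center between -0.058 and -0.008 m and y of third_center in the frame of right_center between 0.008 and 0.058 m and angle between the x axis of third_center and the x axis of left_center, either way round below 0.2 rad and angle between the x axis of third_center and the x axis of right_center, either way round below 0.2 rad and z of third_center in the frame of left_center below 0.019 m and contact force between the fingers and third above 0.5 N), for 0.05 s.
At the end, for the whole second after the job is handed in: The third channel is legs-down over the two: centre 2 mm below to 10 mm above theirs, 8 to 58 mm sideways of each, ends even within 22 mm, parallel within 11 degrees; all three level within 7 degrees, the third at rest, the two within 30 mm of where they lay (x of third_center in the frame of left_center between -0.022 and 0.022 m and x of third_center in the frame of right_center between -0.022 and 0.022 m and y of third_center in the frame of left_center between -0.058 and -0.008 m and y of third_center in the frame of right_center between 0.008 and 0.058 m and angle between the x axis of third_center and the x axis of left_center, either way round below 0.2 rad and angle between the x axis of third_center and the x axis of right_center, either way round below 0.2 rad and z of third_center in the frame of left_center between -0.002 and 0.01 m and z of third_center in the frame of right_center between -0.002 and 0.01 m and angle between each of third_center, left_center, right_center's own z axis and vertical below 0.12 rad and distance of each of left_center, right_center from where it was at the start of the episode below 0.03 m and linear speed of third below 0.02 m/s); the robot touches nothing.
It fails at once if The narrow channel is pushed more than 40 mm away or tipped over (distance of narrow from where it was at the start of the episode above 0.04 m or angle between narrow's own z axis and vertical above 0.5 rad).
It fails at once if The short offcut is pushed more than 40 mm away or tipped over (distance of stub from where it was at the start of the episode above 0.04 m or angle between stub's own z axis and vertical above 0.5 rad).
It fails at once if The bottle is pushed more than 40 mm away or tipped over (distance of bottle from where it was at the start of the episode above 0.04 m or angle between bottle's own z axis and vertical above 0.5 rad).
It also fails if it takes over 38 s, if anything falls off the work surface, if the arm or the gripper's body presses on something with over 40 N, if the wrist force passes 120 N, or if a joint passes its speed limit or range.

### The arm

A 6-joint arm with a two-finger parallel gripper is mounted at the origin on the work surface. World frame = base frame: x ahead of the robot, y to its left, z up, the work surface at z = 0. Lengths are in m, angles in rad, forces in N, time in s.
With the tool pointing down it reaches from about 0.375 to 0.975 m from the base axis. Payload 3.8 kg.
Tool frame: the origin (TCP) lies on the mounting face of the last link; the fingertips stand 173 mm ahead of it and the grasp point (between the pads) lies 155 mm ahead of it; z points along the fingers, y is the direction in which the jaws open and shut (so a half turn about z gives the same grasp; the last joint's range is limited). The gripper opens to 85 mm and grips with 20 to 120 N. Pads are 22 mm wide; open, the fingers measure 114 mm over their backs; the gripper's body (76 mm by 85 mm) begins 54 mm behind the grasp point. The pads swing forward as they close: fully open they stand 13 mm farther back than shut.
Start: joints at [-1.311, 0.264, 1.604, -0, 1.274, -0.037], TCP at [0.197, -0.645, 0.405] pointing down, gripper open.
Joint ranges: [-2.63, 2.63], [-0.94, 2.18], [0.31, 2.57], [-1.31, 4.45], [0, 2.66], [-2.55, 2.55]. Speed limits (rad/s): [2.57, 2.57, 3.14, 3.14, 3.14, 3.14].

### API

Orientations are given as a rotation vector (axis times angle).
In Python, from workcell import bot, imaging, order gives the robot as it stands. The module is installed in compiled form; this text tells all that it offers.
- The arm moves only by the shell command python3 -m creep 'ROWS' [OPENING] [FORCE]. ROWS is JSON, a list of rows, each an object with "slide": the shift along the tool's x, y, z each as a share of 25 mm, from -1 to 1, a list of three; "angular": the turn, a rotation vector about the tool's x, y, z each as a share of 4 degrees, from -1 to 1, a list of three. A call has 1 to 5 rows; each row shifts and turns the commanded pose from where the row before left it, along the tool's axes as they then stand; what a row does not reach is not made up. A row lasts 1/12 s, in which the tool goes at most 41.7 mm and 7.16 degrees, less where a joint would pass 70% of its speed; a pose out of reach is approached as far as the arm can. A call with a number of a shift or a turn outside -1 to 1 is refused whole. A call with a gripper value outside its range is refused whole. OPENING is the closure, from -1 (fully open) to 1 (shut), set as the call begins (- or left out, the last holds). The fingers move at their own pace and stop on an object; FORCE is the grip in N (left out, the last holds). Time passes only in rows, so rows that do not move let the fingers close. It gives the time, the measured TCP pose, the force and the opening at its end, in the units of the state.
- bot.read_state(): the state, without advancing time (a new reading comes with each control period).
- imaging.read_camera(name): name is "side" or "top" or "wrist"; returns (picture, depth): 400x640x3 uint8, red, green, blue; 400x640 float32, m along the optical axis (not along the pixel's ray), 0 where there is no reading.
- imaging.camera_model(name): a dict with "fovy" (degrees; the focal length in pixels is half the picture's height over the tangent of half this angle, whatever the lens; pixels are square), "cx", "cy" (the principal point, pixels), "camera_from_world" (4x4, takes a point from world to camera coordinates); the wrist camera has in their place "tool_from_camera" (4x4, takes a point from camera to tool coordinates, whose origin is the TCP and whose axes are the flange's). Camera axes: x right, y down, z forward; pixel columns grow to the right and rows downward; lengths in m; the calibration is good to about 2 mm. A picture is of the moment at which its call begins: read the wrist's pose just before it. camera_model takes no time and is no camera call.
- order.finish_job(): hands the job in, once; it reports no verdict.
The state is a dict: "time": time; "q": joint angles; "joint_vel": joint speeds; "joint_torque": joint torques, N m; "tool_pos": TCP position; "tcp_rot": TCP orientation; "wrist_force": force on the tool from outside, world axes, zero at the start; "torque": the same for the moment, N m; "width": opening from 0.0 (shut) to 1.0 (fully open).
Only numpy, scipy, OpenCV 4.12 (cv2) and the standard library are available. Lean on these libraries where they do the work, as an engineer would, in place of code of your own. Each camera call takes 0.05 s, during which the arm holds its last target.

## Working session

There is one attempt and no reset: what is moved stays moved. The work goes in short steps, Python scripts to look and compute and a shell command to move; the robot and the scene stay as the last step left them, time stands still between calls to the robot, and variables do not carry over. Pictures are saved under pics/ and viewed, and the job is handed in when it is done.

```bash
mkdir -p pics
python3 - <<'E'
from workcell import bot, imaging
import cv2,numpy as np
print(bot.read_state())
for n in ("side","top"):
    p,d=imaging.read_camera(n); np.savez(f"{n}0.npz",p=p,d=d); cv2.imwrite(f"pics/{n}0.png",p[:,:,::-1]); m=imaging.camera_model(n); print(n,m)
    print((d==0).mean())
print(imaging.camera_model("wrist"))
E
```

```text
{'time': 0.0, 'q': array([-1.31089630e+00,  2.64768030e-01,  1.60535722e+00, -1.81509355e-05,
        1.27367609e+00, -3.69221022e-02]), 'joint_vel': array([ 0.00045143,  0.0017245 ,  0.00148939,  0.00229213,  0.00070341,
       -0.00164049]), 'joint_torque': array([-2.06426936e-03, -5.15112662e+01, -3.67315507e+01,  1.76541994e-04,
        1.31228281e-02,  1.74099728e-05]), 'tool_pos': array([ 0.19732166, -0.64516783,  0.40336062]), 'tcp_rot': array([-3.10488779e+00, -4.64221404e-01,  4.12794754e-04]), 'wrist_force': array([ 0.10207928, -0.61547024,  0.17973217]), 'torque': array([-0.00906545,  0.05370536,  0.02500054]), 'width': 1.0010917092558869}
side {'fovy': 48.458428601880186, 'cx': 319.8666653406882, 'cy': 208.97028982337068, 'camera_from_world': array([[-0.95896055, -0.28309099, -0.01594198,  0.43113921],
       [-0.14149093,  0.52650433, -0.83831588,  0.09287221],
       [ 0.24571319, -0.80165621, -0.54495169,  0.96294968],
       [ 0.        ,  0.        ,  0.        ,  1.        ]])}
0.00409765625
top {'fovy': 53.04989666130552, 'cx': 323.4707710230423, 'cy': 195.61261348598902, 'camera_from_world': array([[ 0.00889381, -0.99986185, -0.01404198,  0.0569822 ],
       [-0.9927683 , -0.00714778, -0.11983323,  0.44122611],
       [ 0.1197163 ,  0.01500621, -0.99269473,  1.06810556],
       [ 0.        ,  0.        ,  0.        ,  1.        ]])}
0.0040234375
{'fovy': 69.47941437092399, 'cx': 317.0853954110644, 'cy': 204.52900071193895, 'tool_from_camera': array([[ 3.15441844e-04, -9.45772034e-01, -3.24830973e-01,
         8.32360643e-02],
       [ 9.99999815e-01,  1.29114428e-04,  5.95167908e-04,
         9.83417020e-04],
       [-5.20952798e-04, -3.24831100e-01,  9.45771899e-01,
         2.95785348e-02],
       [ 0.00000000e+00,  0.00000000e+00,  0.00000000e+00,
         1.00000000e+00]])}
```

View pics/top0.png

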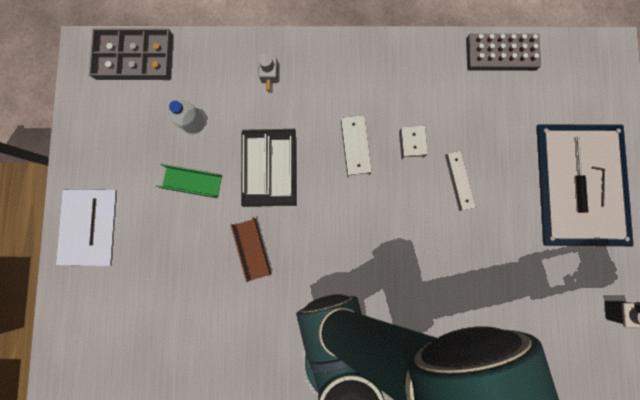

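View pics/side0.png

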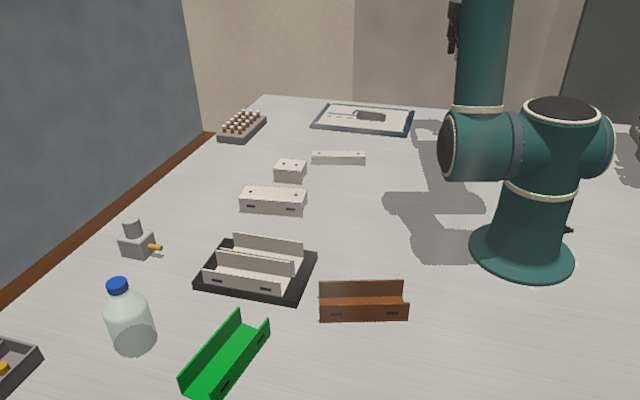

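Candidates in the top view: (356,145) is a full-length, wide white channel. (413,141) is a short offcut, (460,180) is narrow, green lies at (190,180) and brown at (251,249). The third channel should be the one at (356,145). The tray pair is at (269,167). I'll confirm with an enlarged crop and measurements.

```bash
cat > h.py <<'E'
import numpy as np,cv2
from workcell import imaging
def K(m): 
    f=200/np.tan(np.radians(m['fovy'])/2); return f,m['cx'],m['cy']
def cloud(n,d):
    m=imaging.camera_model(n); f,cx,cy=K(m); v,u=np.mgrid[:400,:640]
    P=np.stack([(u-cx)/f*d,(v-cy)/f*d,d],-1); T=np.linalg.inv(m['camera_from_world'])
    return P@T[:3,:3].T+T[:3,3]
def onplane(n,uv,z):
    m=imaging.camera_model(n); f,cx,cy=K(m); T=np.linalg.inv(m['camera_from_world'])
    uv=np.atleast_2d(np.asarray(uv,float)); r=np.c_[(uv[:,0]-cx)/f,(uv[:,1]-cy)/f,np.ones(len(uv))]@T[:3,:3].T
    o=T[:3,3]; return o+r*((z-o[2])/r[:,2])[:,None]
E
python3 - <<'E'
from h import *
s=np.load('top0.npz');p,d=s['p'],s['d']; W=cloud('top',d)
z=W[...,2]; print('bench z',np.median(z[60:120,300:330]), 'floor near tray',np.median(z[130:200,215:235]))
def rect(m,zp,n='top'):
    c,_=cv2.findContours(m.astype(np.uint8),0,2); c=max(c,key=cv2.contourArea)
    pts=onplane(n,c[:,0,:],zp)[:,:2].astype(np.float32)
    r=cv2.minAreaRect(pts); return r,cv2.boxPoints(r)
bright=p.min(2)>0
hs=cv2.cvtColor(p,cv2.COLOR_RGB2HSV)
for nm,(u0,u1,v0,v1),zp in [('third',(335,380,105,185),.044),('stub',(395,435,115,165),.044),('narrow',(440,480,140,215),.030)]:
    m=np.zeros((400,640),bool); m[v0:v1,u0:u1]=(z[v0:v1,u0:u1]>zp-.012)
    print(nm,m.sum(),np.median(z[m]),rect(m,zp)[0])
m=np.zeros((400,640),bool);m[120:212,235:302]=True
print('tray z samples'); 
for v in (140,167,195): print(np.round(z[v,238:300:1]*1000).astype(int))
sub=p[95:220,225:350]; cv2.imwrite('pics/cropA.png',cv2.resize(sub[:,:,::-1],None,fx=4.5,fy=4.5,interpolation=cv2.INTER_CUBIC))
sub=p[95:220,330:490]; cv2.imwrite('pics/cropB.png',cv2.resize(sub[:,:,::-1],None,fx=4.5,fy=4.5,interpolation=cv2.INTER_CUBIC))
E
```

```text
bench z 0.00036811209251486066 floor near tray 0.0006292463517533209
third 1379 0.04423883304825038 ((0.5811536312103271, -0.02671905606985092), (0.16475710272789001, 0.06671252101659775), 7.429754257202148)
stub 709 0.04402953141731958 ((0.5915828943252563, -0.18426088988780975), (0.08126716315746307, 0.06608857959508896), 4.7467942237854)
narrow 859 0.03001184422652514 ((0.48588061332702637, -0.3109567165374756), (0.15980154275894165, 0.04282084107398987), 12.677253723144531)
tray z samples
[   0   -1    0    3   18   47   45   31   16    8   11    9   11   11
   10   12    7    4    6    8   13   10   12    7    8    9   10   51
   44   24   47   44   26   10    9   12    9    9    9    5    8    6
    9    8    8    7   12    8    7    9 1114   10   50   42   13    4
   24   18   -1    0    0    0]
[ 2 -1 -1 18 22 47 44 33 14  7  8 11  9 13 12  8 11 11  8  3  7  7  5  7
  6  8 10 52 45 27 48 43 21  8  9 10 10  7 11 11  9  5 10  9 12 11 11 10
 11  9 13 10 48 42 13  1 20 20  0  0  5  2]
[ 3  2  6 17 22 12  3  7  5  6  5  4  4  5  8  3  9  4  3  9  7  5  5  7
  5  9  5  5  8  7  5 19 18  7 11 12 10 11  8  9  7  7 10  8  7  5  5 10
 13 10 10  9 15 10  7  6 21 19  6  2  1  1]
```

View pics/cropA.png

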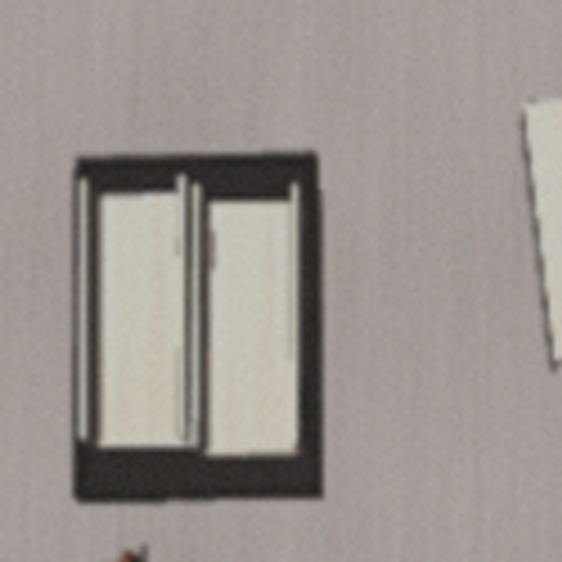

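View pics/cropB.png

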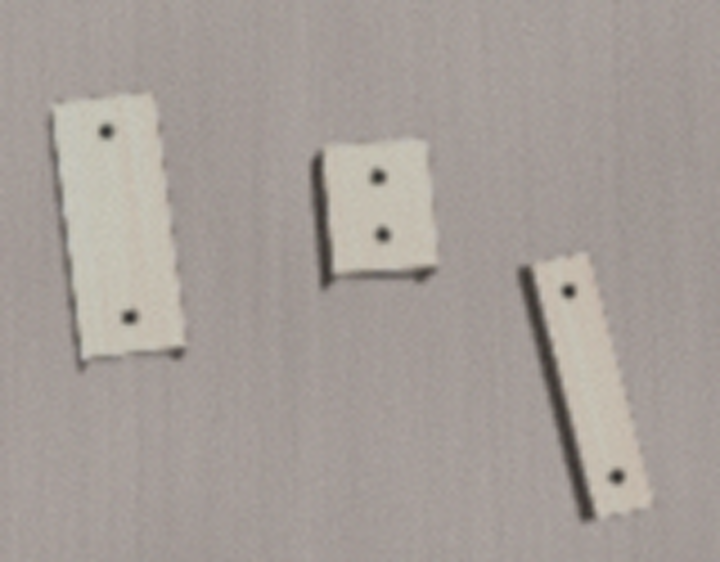

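The crops confirm it. The channel at (356,145) measures 165×67 mm with its top at 44 mm, so it is the third channel. The one at (413,141) is 81 mm long (offcut) and (460,180) is 30 mm high (narrow). The tray pair is open side up, with a small gap. I'll move above the third channel, staying high.

```bash
python3 -m creep '[{"slide":[1,-0.87,0],"angular":[0,0,0]},{"slide":[1,-0.87,0],"angular":[0,0,0]},{"slide":[1,-0.87,0],"angular":[0,0,0]},{"slide":[1,-0.87,0],"angular":[0,0,0]},{"slide":[1,-0.87,0],"angular":[0,0,0]}]' -1 60
python3 -m creep '[{"slide":[1,-0.87,0],"angular":[0,0,0]},{"slide":[1,-0.87,0],"angular":[0,0,0]},{"slide":[1,-0.87,0],"angular":[0,0,0]},{"slide":[1,-0.87,0],"angular":[0,0,0]},{"slide":[1,-0.87,0],"angular":[0,0,0]}]'
python3 -m creep '[{"slide":[1,-0.87,0],"angular":[0,0,0]},{"slide":[1,-0.87,0],"angular":[0,0,0]},{"slide":[1,-0.87,0],"angular":[0,0,0]},{"slide":[1,-0.87,0],"angular":[0,0,0]},{"slide":[1,-0.87,0],"angular":[0,0,0]}]'
python3 -m creep '[{"slide":[1,-0.87,0],"angular":[0,0,0]},{"slide":[1,-0.87,0],"angular":[0,0,0]},{"slide":[1,-0.87,0],"angular":[0,0,0]},{"slide":[1,-0.87,0.5],"angular":[0,0,0]},{"slide":[1,-0.87,0.5],"angular":[0,0,0.8]}]'
python3 -m creep '[{"slide":[1,-0.87,0.5],"angular":[0,0,0.8]},{"slide":[1,-0.87,0.5],"angular":[0,0,0.8]},{"slide":[0,0,0],"angular":[0,0,0]},{"slide":[0,0,0],"angular":[0,0,0]}]'
```

```text
time: 0.52
tool_pos: [0.2855, -0.5034, 0.4039]
tcp_rot: [-3.106, -0.463, 0.0]
wrist_force: [1.0, -0.5, 0.9]
width: 0.997
time: 0.93
tool_pos: [0.3732, -0.3627, 0.4042]
tcp_rot: [-3.107, -0.464, 0.0]
wrist_force: [0.8, 0.5, 0.0]
width: 1.001
time: 1.35
tool_pos: [0.4609, -0.2222, 0.4043]
tcp_rot: [-3.107, -0.464, 0.001]
wrist_force: [1.0, -0.7, -0.1]
width: 0.996
time: 1.77
tool_pos: [0.5492, -0.0817, 0.3801]
tcp_rot: [3.118, 0.377, 0.003]
wrist_force: [0.0, -1.0, 0.3]
width: 1.004
time: 2.1
tool_pos: [0.588, -0.0287, 0.3528]
tcp_rot: [-3.134, -0.208, 0.006]
wrist_force: [0.2, -0.2, -0.8]
width: 0.999
```

```bash
cat >> h.py <<'E'
from scipy.spatial.transform import Rotation as Rn
def wristT(st):
    T=np.eye(4);T[:3,:3]=Rn.from_rotvec(st['tcp_rot']).as_matrix();T[:3,3]=st['tool_pos']
    return T@imaging.camera_model('wrist')['tool_from_camera']
def wplane(st,uv,z):
    m=imaging.camera_model('wrist'); f,cx,cy=K(m); T=wristT(st)
    uv=np.atleast_2d(np.asarray(uv,float)); r=np.c_[(uv[:,0]-cx)/f,(uv[:,1]-cy)/f,np.ones(len(uv))]@T[:3,:3].T
    o=T[:3,3]; return o+r*((z-o[2])/r[:,2])[:,None]
def wcloud(st,d):
    m=imaging.camera_model('wrist'); f,cx,cy=K(m); T=wristT(st); v,u=np.mgrid[:400,:640]
    return np.stack([(u-cx)/f*d,(v-cy)/f*d,d],-1)@T[:3,:3].T+T[:3,3]
E
python3 - <<'E'
from h import *
from workcell import bot
st=bot.read_state(); p,d=imaging.read_camera('wrist')
np.savez('w1.npz',p=p,d=d,tool_pos=st['tool_pos'],tcp_rot=st['tcp_rot'])
cv2.imwrite('pics/w1.png',p[:,:,::-1])
W=wcloud(st,d); z=W[...,2]
m=((z>.035)&(z<.055)&(d>0)).astype(np.uint8)
n,l,s,c=cv2.connectedComponentsWithStats(m)
for i in range(1,n):
    if s[i,4]>2000:
        cc,_=cv2.findContours((l==i).astype(np.uint8),0,2); cc=max(cc,key=cv2.contourArea)
        print(s[i],np.median(z[l==i]),cv2.minAreaRect(wplane(st,cc[:,0,:],.044)[:,:2].astype(np.float32)))
E
```

```text
[ 282  118   69  152 9496] 0.045118622808691805 ((0.579014003276825, -0.029182083904743195), (0.16025206446647644, 0.06401840597391129), 7.01233434677124)
[   0  133   41  149 2410] 0.04344777150742418 ((0.523432195186615, 0.2751798927783966), (0.1654042899608612, 0.020999394357204437), 1.8525490760803223)
[  52  139   49  153 3446] 0.047413115519366084 ((0.522326648235321, 0.21130697429180145), (0.1719607412815094, 0.02605951949954033), 1.8411048650741577)
[ 429  167   83   79 4897] 0.045124470429749985 ((0.5917961597442627, -0.18585729598999023), (0.08175069093704224, 0.06867136806249619), 4.424315929412842)
```

View pics/w1.png

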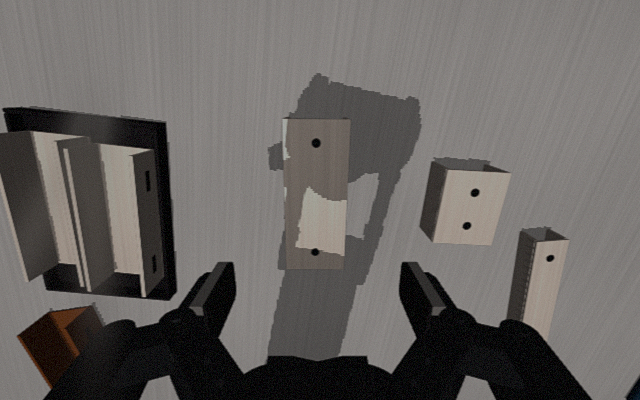

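The wrist view shows the third channel centred at about (316,195) between the fingers, 160×64 mm, at (0.579,-0.029), yaw 7°. That agrees with the top view. I'll descend and grip.

```bash
python3 -m creep '[{"slide":[-0.36,0,0.5],"angular":[0,0,0.15]},{"slide":[0,0,1],"angular":[0,0,0]},{"slide":[0,0,1],"angular":[0,0,0]},{"slide":[0,0,1],"angular":[0,0,0]},{"slide":[0,0,1],"angular":[0,0,0]}]'
python3 -m creep '[{"slide":[0,0,1],"angular":[0,0,0]},{"slide":[0,0,0.8],"angular":[0,0,0]},{"slide":[0,0,0.5],"angular":[0,0,0]},{"slide":[0,0,0],"angular":[0,0,0]},{"slide":[0,0,0],"angular":[0,0,0]}]'
```

```text
time: 2.57
tool_pos: [0.5786, -0.0329, 0.2424]
tcp_rot: [3.135, 0.185, 0.003]
wrist_force: [-0.5, -0.5, -0.5]
width: 0.996
time: 2.98
tool_pos: [0.5788, -0.0322, 0.1849]
tcp_rot: [3.136, 0.185, -0.001]
wrist_force: [0.6, -0.3, 0.5]
width: 0.998
```

```bash
python3 -m creep '[{"slide":[0,-0.12,0.1],"angular":[0,0,0]}]' && python3 -m creep '[{"slide":[0,0,0],"angular":[0,0,0]},{"slide":[0,0,0],"angular":[0,0,0]},{"slide":[0,0,0],"angular":[0,0,0]},{"slide":[0,0,0],"angular":[0,0,0]},{"slide":[0,0,0],"angular":[0,0,0]}]' 1 60
python3 -m creep '[{"slide":[0,0,0],"angular":[0,0,0]},{"slide":[0,0,0],"angular":[0,0,0]},{"slide":[0,0,0],"angular":[0,0,0]}]'
```

```text
time: 3.07
tool_pos: [0.5799, -0.0293, 0.1843]
tcp_rot: [3.135, 0.185, 0.006]
wrist_force: [0.1, -0.3, 0.3]
width: 1.0
time: 3.48
tool_pos: [0.5797, -0.0283, 0.184]
tcp_rot: [3.136, 0.187, 0.005]
wrist_force: [-0.4, 0.4, 6.3]
width: 0.741
time: 3.73
tool_pos: [0.5797, -0.0283, 0.184]
tcp_rot: [3.136, 0.187, 0.005]
wrist_force: [-0.5, -0.1, 6.8]
width: 0.742
```

The opening of 0.742 × 85 = 63 mm matches the 64 mm channel. I'll lift and check.

```bash
python3 -m creep '[{"slide":[0,0,-0.5],"angular":[0,0,0]},{"slide":[0,0,-1],"angular":[0,0,0]},{"slide":[0,0,-1],"angular":[0,0,0]},{"slide":[0,0,-1],"angular":[0,0,0]},{"slide":[0,0,-1],"angular":[0,0,0]}]'
python3 -m creep '[{"slide":[0,0,-1],"angular":[0,0,0]},{"slide":[0,-0.5,-0.5],"angular":[0,0,0]},{"slide":[0,0,0],"angular":[0,0,0]},{"slide":[0,0,0],"angular":[0,0,0]}]'
python3 - <<'E'
from h import *
from workcell import bot
st=bot.read_state(); p,d=imaging.read_camera('wrist')
np.savez('w2.npz',p=p,d=d,tool_pos=st['tool_pos'],tcp_rot=st['tcp_rot'])
cv2.imwrite('pics/w2.png',p[:,:,::-1])
p,d=imaging.read_camera('top'); np.savez('top2.npz',p=p,d=d); cv2.imwrite('pics/top2.png',p[:,:,::-1])
p,d=imaging.read_camera('side'); np.savez('side2.npz',p=p,d=d); cv2.imwrite('pics/side2.png',p[:,:,::-1])
E
```

```text
time: 4.15
tool_pos: [0.5779, -0.0283, 0.2956]
tcp_rot: [-3.136, -0.187, 0.003]
wrist_force: [0.7, 0.4, -2.7]
width: 0.741
time: 4.48
tool_pos: [0.5769, -0.0152, 0.3325]
tcp_rot: [3.136, 0.188, 0.001]
wrist_force: [-0.5, 0.3, -4.0]
width: 0.74
```

View pics/w2.png

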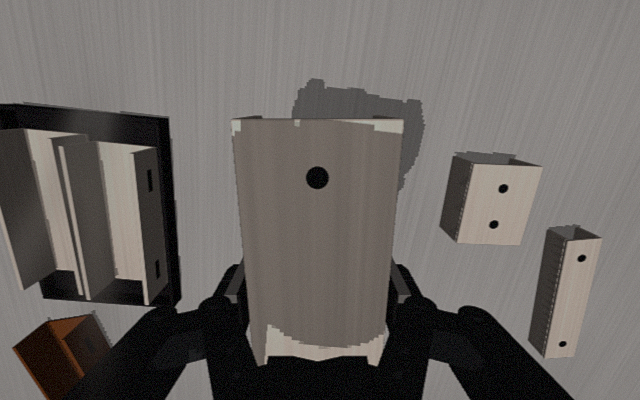

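View pics/side2.png

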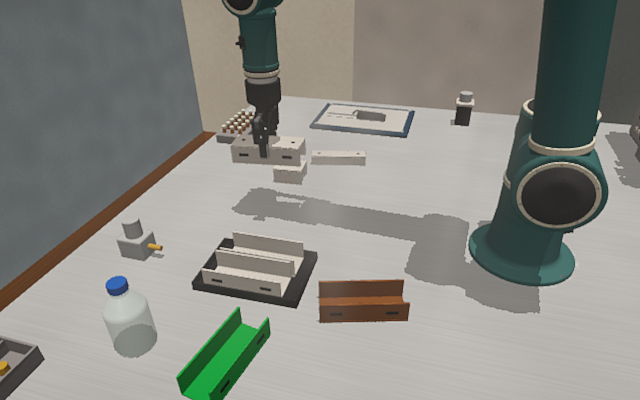

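View pics/top2.png

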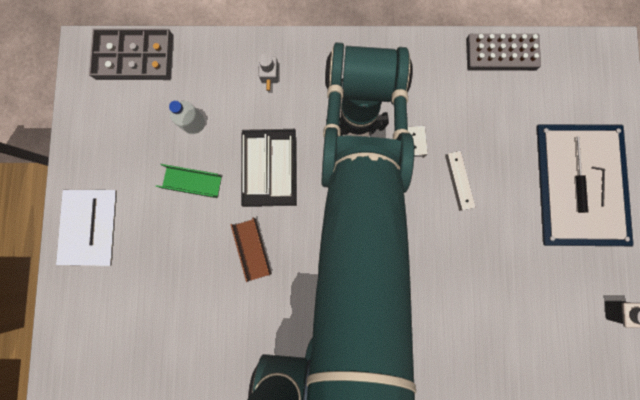

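The channel is held level by the fingers (its near end at (318,120) in the wrist view), and nothing else moved. Now the tray pair's pose, from the leg tops.

Run:
```python
from h import *
def ana(name,W,z):
    m=(z>.041)&(z<.056)&(W[...,0]>.42)&(W[...,0]<.63)&(W[...,1]>.12)&(W[...,1]<.30)
    P=W[m]; print(name,len(P))
    th=np.radians(1.5); 
    best=None
    for t in np.radians(np.arange(-3,5,.25)):
        yy=-np.sin(t)*P[:,0]+np.cos(t)*P[:,1]
        h,_=np.histogram(yy,np.arange(.08,.32,.0015)); s=(h.astype(float)**2).sum()
        if best is None or s>best[0]: best=(s,t,h,yy)
    s,t,h,yy=best; e=np.arange(.08,.32,.0015); print('yaw',np.degrees(t)); print([(round(float(e[i]*1000),1),int(h[i])) for i in range(len(h)) if h[i]>0])
    xx=np.cos(t)*P[:,0]+np.sin(t)*P[:,1]
    for lo in np.arange(.12,.30,.004):
        k=(yy>lo)&(yy<lo+.004)
        if k.sum()>30: print(round(lo,3),k.sum(),'x',np.round(np.percentile(xx[k],[1,99]),4))
for n in('top0','top2'):
    s=np.load(n+'.npz'); W=cloud('top',s['d']); ana(n,W,W[...,2])
for n in('w1','w2'):
    s=np.load(n+'.npz'); st=dict(tool_pos=s['tool_pos'],tcp_rot=s['tcp_rot']); W=wcloud(st,s['d']); W[s['d']==0]=0; ana(n,W,W[...,2])
```

```text
top0 399
yaw 1.5000000000000002
[(134.0, 19), (135.5, 9), (137.0, 56), (138.5, 2), (194.0, 17), (195.5, 20), (197.0, 51), (198.5, 9), (200.0, 8), (203.0, 40), (204.5, 55), (206.0, 3), (261.5, 3), (263.0, 49), (264.5, 49), (266.0, 9)]
0.136 61 x [0.4487 0.6035]
0.192 31 x [0.4978 0.6058]
0.196 66 x [0.4511 0.6043]
0.2 45 x [0.4506 0.6087]
0.204 61 x [0.4565 0.6097]
0.26 42 x [0.4552 0.6073]
0.264 68 x [0.4552 0.6113]
top2 394
yaw 1.5000000000000002
[(134.0, 13), (135.5, 11), (137.0, 56), (138.5, 2), (194.0, 16), (195.5, 26), (197.0, 48), (198.5, 4), (200.0, 12), (203.0, 45), (204.5, 51), (206.0, 7), (261.5, 2), (263.0, 40), (264.5, 55), (266.0, 6)]
0.136 60 x [0.4496 0.6035]
0.192 32 x [0.4706 0.606 ]
0.196 62 x [0.4512 0.6052]
0.2 51 x [0.4508 0.6013]
0.204 64 x [0.4568 0.61  ]
0.26 32 x [0.455  0.6018]
0.264 71 x [0.4555 0.6099]
w1 5586
yaw 1.0
[(135.5, 2), (137.0, 708), (138.5, 297), (140.0, 200), (141.5, 60), (195.5, 33), (197.0, 888), (198.5, 370), (200.0, 199), (201.5, 67), (203.0, 18), (204.5, 245), (206.0, 506), (207.5, 251), (209.0, 149), (210.5, 28), (212.0, 1), (263.0, 41),
[... 202 characters left out ...]
096]
0.208 311 x [0.455  0.6101]
0.264 1395 x [0.4516 0.6003]
0.268 160 x [0.4538 0.5904]
w2 5999
yaw 0.7500000000000001
[(138.5, 140), (140.0, 884), (141.5, 233), (143.0, 202), (144.5, 11), (198.5, 268), (200.0, 1069), (201.5, 279), (203.0, 192), (204.5, 19), (206.0, 106), (207.5, 410), (209.0, 531), (210.5, 238), (212.0, 95), (213.5, 14), (264.5, 9), (266.0, 302), (267.5, 645), (269.0, 266), (270.5, 80), (272.0, 6)]
0.136 140 x [0.4454 0.5987]
0.14 1279 x [0.4466 0.6033]
0.144 51 x [0.4561 0.6035]
0.196 268 x [0.4451 0.5999]
0.2 1493 x [0.4468 0.6032]
0.204 268 x [0.4505 0.5998]
0.208 1083 x [0.4537 0.6088]
0.212 109 x [0.4984 0.6094]
0.264 496 x [0.4495 0.5571]
0.268 806 x [0.4506 0.5682]
```

Top and wrist agree to about 3 mm, with the same bias on both objects. The displacement from the grasp gives a target TCP of about (0.524, 0.213), yaw about 1.2°. The neighbouring legs are about 4 mm apart. I'll transfer high.

```bash
python3 -m creep '[{"slide":[0,0,0],"angular":[0,0,0.7]},{"slide":[0,0,0],"angular":[0,0,0.7]},{"slide":[-0.19,-0.92,0],"angular":[0,0,0]},{"slide":[-0.19,-0.92,0],"angular":[0,0,0]},{"slide":[-0.19,-0.92,0],"angular":[0,0,0]}]'
python3 -m creep '[{"slide":[-0.19,-0.92,0],"angular":[0,0,0]},{"slide":[-0.19,-0.92,0],"angular":[0,0,0]},{"slide":[-0.19,-0.92,0],"angular":[0,0,0]},{"slide":[-0.19,-0.92,0],"angular":[0,0,0]},{"slide":[-0.19,-0.92,0],"angular":[0,0,0]}]'
python3 -m creep '[{"slide":[-0.19,-0.92,0],"angular":[0,0,0]},{"slide":[-0.19,-0.92,0],"angular":[0,0,0]},{"slide":[0,0,0],"angular":[0,0,0]},{"slide":[0,0,0],"angular":[0,0,0]}]'
```

```text
time: 5.05
tool_pos: [0.5607, 0.0528, 0.3298]
tcp_rot: [3.141, 0.031, -0.006]
wrist_force: [0.5, 0.8, -2.5]
width: 0.741
time: 5.47
tool_pos: [0.5344, 0.1679, 0.3299]
tcp_rot: [3.14, 0.033, -0.006]
wrist_force: [0.6, 0.5, -2.5]
width: 0.74
time: 5.8
tool_pos: [0.524, 0.2137, 0.3301]
tcp_rot: [3.14, 0.037, -0.005]
wrist_force: [-0.5, -0.3, -3.1]
width: 0.74
```

```bash
python3 -m creep '[{"slide":[0,0,0.8],"angular":[0,0,0]},{"slide":[0,0,0.8],"angular":[0,0,0]},{"slide":[0,0,0.8],"angular":[0,0,0]},{"slide":[0,0,0.8],"angular":[0,0,0]},{"slide":[0,0,0],"angular":[0,0,0]}]'
python3 - <<'E'
from h import *
from workcell import bot
st=bot.read_state()
for n in('wrist','side'):
    p,d=imaging.read_camera(n); np.savez(n+'3.npz',p=p,d=d); 
    if n=='side': p=cv2.resize(p[200:330,150:360],None,fx=3.5,fy=3.5,interpolation=cv2.INTER_CUBIC)
    cv2.imwrite(f'pics/{n}3.png',p[:,:,::-1])
E
```

```text
time: 6.22
tool_pos: [0.5224, 0.2109, 0.2465]
tcp_rot: [3.137, 0.031, -0.016]
wrist_force: [-1.0, 0.3, -3.5]
width: 0.742
```

View pics/wrist3.png

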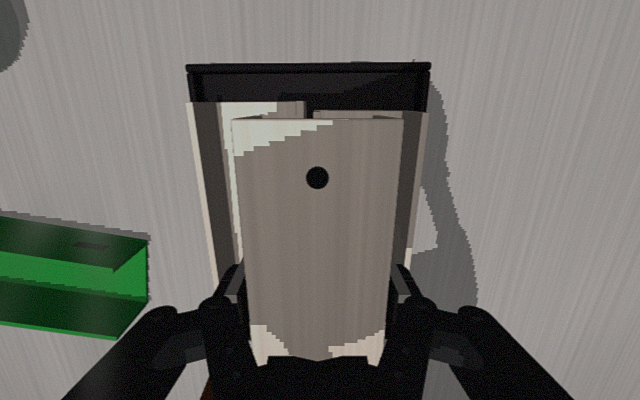

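View pics/side3.png

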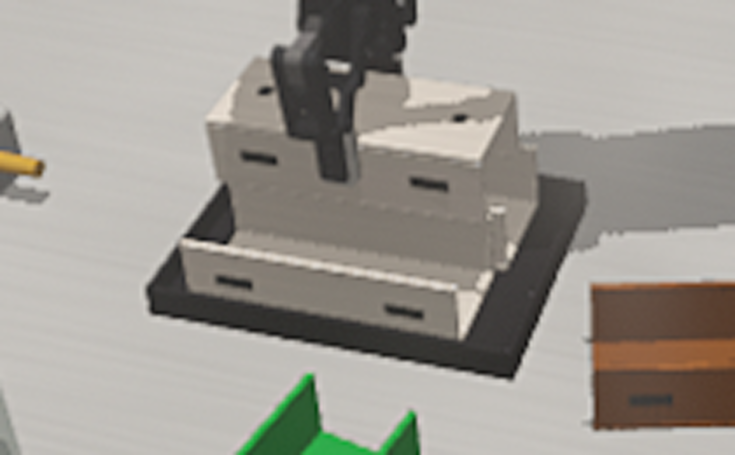

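The wrist view shows the third channel centred (about u=317) over the pair's seam (about u=310), with the outer legs visible on both sides. The side view shows it straddling. I'll lower slowly.

```bash
python3 -m creep '[{"slide":[0.04,-0.06,0.4],"angular":[0,0,0]},{"slide":[0,0,0.4],"angular":[0,0,0]},{"slide":[0,0,0.4],"angular":[0,0,0]},{"slide":[0,0,0.4],"angular":[0,0,0]},{"slide":[0,0,0],"angular":[0,0,0]}]'
python3 -m creep '[{"slide":[0,0,0.2],"angular":[0,0,0]},{"slide":[0,0,0.1],"angular":[0,0,0]},{"slide":[0,0,0],"angular":[0,0,0]}]'
```

```text
time: 6.73
tool_pos: [0.5246, 0.214, 0.2095]
tcp_rot: [3.14, 0.033, -0.007]
wrist_force: [-0.2, -1.0, -4.2]
width: 0.74
time: 6.98
tool_pos: [0.5257, 0.2145, 0.2041]
tcp_rot: [3.141, 0.033, -0.001]
wrist_force: [-0.7, -0.3, -3.3]
width: 0.739
```

```bash
python3 -m creep '[{"slide":[0,0,0.1],"angular":[0,0,0]},{"slide":[0,0,0.1],"angular":[0,0,0]},{"slide":[0,0,0.1],"angular":[0,0,0]},{"slide":[0,0,0],"angular":[0,0,0]},{"slide":[0,0,0],"angular":[0,0,0]}]'
python3 -m creep '[{"slide":[0,0,0.06],"angular":[0,0,0]},{"slide":[0,0,0],"angular":[0,0,0]},{"slide":[0,0,0],"angular":[0,0,0]}]'
```

```text
time: 7.4
tool_pos: [0.5258, 0.2145, 0.197]
tcp_rot: [3.141, 0.033, -0.0]
wrist_force: [-1.0, -0.6, -3.7]
width: 0.736
time: 7.65
tool_pos: [0.5259, 0.2145, 0.1957]
tcp_rot: [3.141, 0.033, -0.0]
wrist_force: [0.4, -0.2, -3.2]
width: 0.735
```

```bash
python3 -m creep '[{"slide":[0,0,0.06],"angular":[0,0,0]},{"slide":[0,0,0],"angular":[0,0,0]},{"slide":[0,0,0],"angular":[0,0,0]}]'
python3 -m creep '[{"slide":[0,0,0.06],"angular":[0,0,0]},{"slide":[0,0,0],"angular":[0,0,0]},{"slide":[0,0,0],"angular":[0,0,0]}]'
```

```text
time: 7.9
tool_pos: [0.5258, 0.2145, 0.1941]
tcp_rot: [3.141, 0.033, -0.0]
wrist_force: [0.3, -0.5, -2.3]
width: 0.738
time: 8.15
tool_pos: [0.5261, 0.2146, 0.193]
tcp_rot: [-3.141, -0.033, -0.001]
wrist_force: [-1.9, -0.6, -0.4]
width: 0.741
```

Contact has begun at the expected height (0.193). One more small press, then a partial release.

```bash
python3 -m creep '[{"slide":[0,0,0.05],"angular":[0,0,0]},{"slide":[0,0,0],"angular":[0,0,0]},{"slide":[0,0,0],"angular":[0,0,0]}]'
python3 -m creep '[{"slide":[0,0,0],"angular":[0,0,0]},{"slide":[0,0,0],"angular":[0,0,0]},{"slide":[0,0,0],"angular":[0,0,0]},{"slide":[0,0,0],"angular":[0,0,0]},{"slide":[0,0,0],"angular":[0,0,0]}]' -0.75
python3 - <<'E'
from h import *
for n in('wrist','side'):
    p,d=imaging.read_camera(n); np.savez(n+'4.npz',p=p,d=d); 
    if n=='side': p=cv2.resize(p[200:330,150:360],None,fx=3.5,fy=3.5,interpolation=cv2.INTER_CUBIC)
    cv2.imwrite(f'pics/{n}4.png',p[:,:,::-1])
E
```

```text
time: 8.4
tool_pos: [0.5261, 0.2146, 0.193]
tcp_rot: [-3.141, -0.033, -0.001]
wrist_force: [-4.3, -1.6, 8.8]
width: 0.737
time: 8.82
tool_pos: [0.5259, 0.2145, 0.1913]
tcp_rot: [3.141, 0.033, -0.0]
wrist_force: [-0.7, 0.9, -0.3]
width: 0.876
```

View pics/wrist4.png

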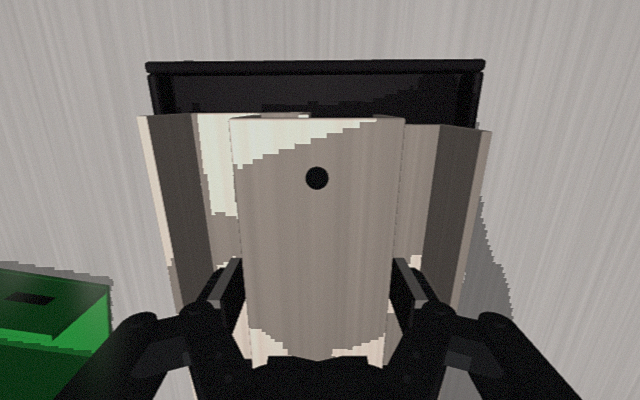

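View pics/side4.png

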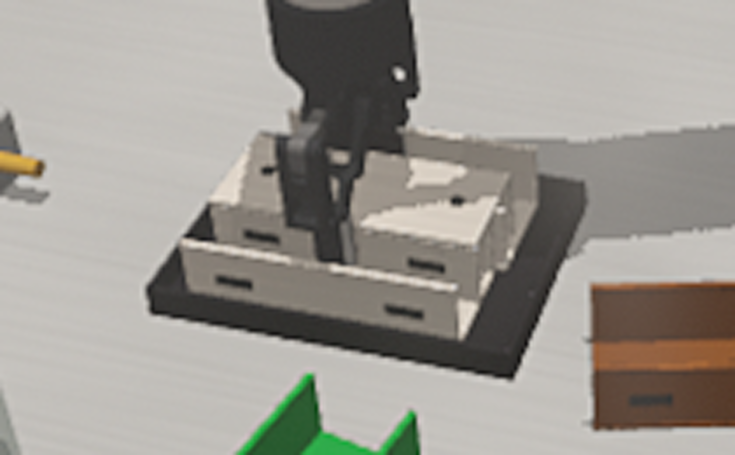

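The fingers are clear on both sides: pads at (228,285) and (408,285), with gaps to both the third channel and the outer legs. The channel is seated and looks level. I'll retreat straight up, slowly at first, then move aside for a check.

```bash
python3 -m creep '[{"slide":[0,0,-0.4],"angular":[0,0,0]},{"slide":[0,0,-0.4],"angular":[0,0,0]},{"slide":[0,0,-0.8],"angular":[0,0,0]},{"slide":[0,0,-0.8],"angular":[0,0,0]},{"slide":[0,0,-1],"angular":[0,0,0]}]'
python3 -m creep '[{"slide":[0,0,-1],"angular":[0,0,0]},{"slide":[0,0,-1],"angular":[0,0,0]},{"slide":[0,1,-1],"angular":[0,0,0]},{"slide":[0,1,0],"angular":[0,0,0]},{"slide":[0,1,0],"angular":[0,0,0]}]'
python3 -m creep '[{"slide":[0,1,0],"angular":[0,0,0]},{"slide":[0,1,0],"angular":[0,0,0]},{"slide":[0,1,0],"angular":[0,0,0]},{"slide":[0,1,0],"angular":[0,0,0]},{"slide":[0,0,0],"angular":[0,0,0]}]'
python3 - <<'E'
from h import *
p,d=imaging.read_camera('top'); W=cloud('top',d); z=W[...,2]
m=(z>.040)&(z<.06)&(W[...,0]>.42)&(W[...,0]<.63)&(W[...,1]>.12)&(W[...,1]<.30)
n,l,s,c=cv2.connectedComponentsWithStats(m.astype(np.uint8),connectivity=4)
for i in range(1,n):
    if s[i,4]>30:
        cc,_=cv2.findContours((l==i).astype(np.uint8),0,2); cc=max(cc,key=cv2.contourArea)
        print(s[i],np.median(z[l==i]),cv2.minAreaRect(onplane('top',cc[:,0,:],.052)[:,:2].astype(np.float32)))
        if s[i,4]>900:
            P=W[l==i]; A=np.c_[P[:,:2]-P[:,:2].mean(0),np.ones(len(P))]; k=np.abs(P[:,2]-np.median(P[:,2]))<.006
            print('plane slope deg',np.degrees(np.linalg.lstsq(A[k],P[k,2],rcond=None)[0][:2]))
a=cv2.resize(p[95:220,225:350],None,fx=3.5,fy=3.5,interpolation=cv2.INTER_CUBIC)
cv2.imwrite('pics/top5.png',p[:,:,::-1]); cv2.imwrite('pics/top5c.png',a[:,:,::-1])
p,d=imaging.read_camera('side'); cv2.imwrite('pics/side5.png',p[:,:,::-1])
E
```

```text
time: 9.33
tool_pos: [0.5255, 0.2144, 0.2774]
tcp_rot: [3.141, 0.033, -0.002]
wrist_force: [0.3, 0.2, 0.4]
width: 0.869
time: 9.75
tool_pos: [0.5284, 0.1393, 0.3559]
tcp_rot: [-3.14, -0.035, -0.011]
wrist_force: [0.4, -0.5, -1.3]
width: 0.874
time: 10.17
tool_pos: [0.5296, 0.0363, 0.3529]
tcp_rot: [3.14, 0.029, 0.003]
wrist_force: [-0.4, 0.1, 0.8]
width: 0.874
[ 255  134   25   61 1396] 0.05326381029983829 ((0.5237606763839722, 0.21331004798412323), (0.16570629179477692, 0.06531954556703568), 1.6857408285140991)
plane slope deg [0.05226524 0.12482568]
[290 136   2  52  82] 0.047652213772162444 ((0.5304446220397949, 0.15002959966659546), (0.1401982605457306, 0.0027251048013567924), 1.0839128494262695)
[243 144   2  49  95] 0.046494224230693826 ((0.5117096900939941, 0.2767731249332428), (0.13168063759803772, 0.002726005855947733), 1.8751403093338013)
```

View pics/top5c.png

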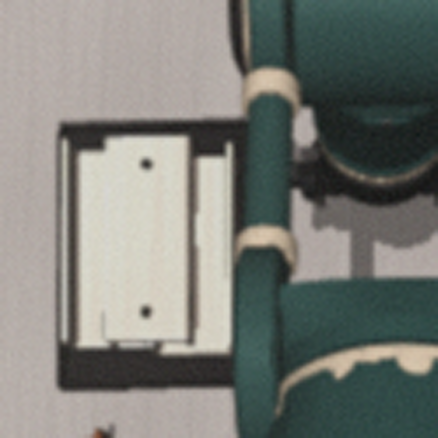

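View pics/side5.png

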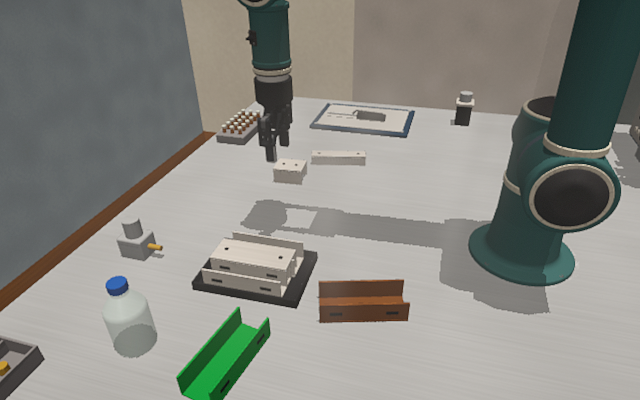

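The top face is at 53.3 mm (53 expected), the slope is under 0.2°, and it sits at (0.524, 0.213) with yaw 1.7°. The outer legs are where they were, and the other parts look untouched. Handing in.

```bash
python3 -c "
from workcell import order; print(order.finish_job())"
```

```text
the job is handed in; nothing more can be done
None
```

The third channel is nested legs-down over the two in the tray, and I handed the job in at about 10 s of the 38 s allowed. I gripped it across its width and lowered it slowly until it made contact. Then I opened the fingers part-way and backed straight up.

**Last checks:**
- **Seating:** the top face is at 53.3 mm, against 53 mm expected when fully down. The slope is under 0.2°, and the yaw of 1.7° is close to the tray pair's roughly 1 to 1.5°.
- **Position:** its centre is within about 1 mm of the target midway between the two channels.
- **Surroundings:** the outer legs of the tray pair had not visibly shifted. The narrow channel, offcut and bottle look unmoved in the side view; I did not measure them again.

**Disagreement:** the top and wrist cameras differed by 2–3 mm sideways, in the same direction for both objects. I used the relative displacement, so it did not affect the fit.

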